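Slide the heavy sample pedestal home under the dosing needle

ROBOT

A 6-joint arm with a two-finger parallel gripper is mounted at the origin on the work surface. World frame = base frame: x ahead of the robot, y to its left, z up, the work surface at z = 0. Lengths are in m, angles in rad, forces in N, time in s.
With the tool pointing down it reaches from about 0.35 to 0.95 m from the base axis. Payload 17.4 kg.
Tool frame: the origin (TCP) lies midway between the tips of the shut fingers; the grasp point (between the pads) lies 19 mm behind it (robot.hold_point_z is the distance from the TCP to the grasp point, in m); z points along the fingers, x is the direction in which the jaws open and shut, and the axes are right-handed (so a half turn about z gives the same grasp; the last joint's range is limited). The gripper opens to 93 mm and grips with 3 to 60 N. Pads are 15 mm wide; open, the fingers measure 128 mm over their backs; the gripper's body (75 mm by 188 mm) begins 65 mm behind the grasp point.
Start: joints at [-1.201, 0.116, 1.442, -0, 1.584, -0.038], TCP at [0.268, -0.62, 0.219] pointing down, gripper open.
Joint ranges: [-2.83, 2.83], [-0.83, 2.19], [0.07, 2.5], [-1.14, 4.28], [0.01, 3], [-2.97, 2.97]. Speed limits (rad/s): [1.89, 1.89, 2.22, 3.14, 3.14, 3.14].

INTERFACE

Orientations are given as a rotation vector (axis times angle).
In Python, from rig import robot, viewer gives the robot as it stands.
- The arm moves only by the shell command python3 -m creep 'ROWS' [FORCE]. ROWS is text: rows parted by semicolons, each of 5 numbers parted by spaces: the gripper's target within -1 to 1 (fully open at 1, half-way at 0, shut at -1), then the shift along the tool's x, y, z in cm, then the turn about the tool's z in rad. A call has 1 to 5 rows; each row shifts and turns the commanded pose from where the row before left it, along the tool's axes as they then stand; what a row does not reach is not made up. A row lasts 1/12 s, in which the tool goes at most 41.7 mm and 7.16 degrees, less where a joint would pass 70% of its speed; a pose out of reach is approached as far as the arm can. A call with a gripper value outside its range is refused whole. The fingers move at their own pace and stop on an object; FORCE is the grip in N (left out, the last holds). Time passes only in rows, so rows that do not move let the fingers close. It gives the time, the measured TCP pose, the force and the opening at its end, in the units of the state.
- robot.sense(): the state, without advancing time (a new reading comes with each control period).
- viewer.snapshot(name): name is "scene" or "side" or "wrist"; returns the picture (384x512x3 uint8, red, green, blue); there is no depth.
- viewer.get_calibration(name): a dict with "mtx" (3x3 intrinsics, pixels), "rvec" (rotation vector, rad) and "tvec" (3), from world to camera coordinates, as OpenCV has them. Camera axes: x right, y down, z forward; pixel columns grow to the right and rows downward; lengths in m; the calibration is good to about 2 mm. A picture is of the moment at which its call begins: read the wrist's pose just before it. get_calibration takes no time and is no camera call; for the wrist camera it gives the pose at the moment of the call.
- robot.sign_off(): hands the job in, once; it reports no verdict.
The state is a dict: "t": time; "joints": joint angles; "joint_vel": joint speeds; "tau": joint torques, N m; "tcp_pos": TCP position; "tcp_rot": TCP orientation; "contact_force": force on the tool from outside, world axes, zero at the start; "torque": the same for the moment, N m; "opening": finger opening in m.
Only numpy, scipy, OpenCV 4.12 (cv2) and the standard library are available. Lean on these libraries where they do the work, as an engineer would, in place of code of your own. Each camera call takes 0.05 s, during which the arm holds its last target.

TASK

Push the tall, heavy black sample pedestal across the bench by its low footplate, so that it slides without tipping, until its flat back stands squarely against the metal stop bar and its footplate lies centred between the white corner marks under the needle. Nothing is to be gripped or lifted: the pedestal stays standing on the bench all the way and the loose sample disc on top stays inside the small circle. Leave everything else where it stands, and finish with the hand clear.

Things in the scene. Friction and masses are not known exactly. Their poses are not given: they have to be found in the camera images.
- pedestal: Loose black pedestal, about 1.2 kg (+-25 %), friction on bench about 0.6. Box 96 mm deep (x) x 100 wide (y), top 170 above the bench, on a footplate 22 mm thick spanning x -93 to +48, y -95 to +95: flush with the box's back, 45 mm out at front and sides. Pushed high on the box (above some 100 mm) it tips. Origin: under the box's centre, bench height; +x out of its back towards the stop bar, y left, z up.
- stage (a point): Centre of the pedestal's flat top, 170 mm above its origin; a white circle of 30 mm radius is drawn round it.
- sample: Loose steel disc, 28 mm across, 6 mm thick, lying near the centre of the pedestal's top. Origin: centre of its underside.
- dock: Fixed dosing stand, placed and turned anew each time: aluminium stop bar 200 mm long (y), 25 thick, 40 high; post 85 to 115 mm behind the bar's near face, boom 308 to 343 mm up. Origin: middle of the bar's near face, bench height; +x into the bar (the way to push), y along it to the left, z up. White marks flat on the bench leave about 12 mm round the home footplate.
- home (a point): Fixed to the dock, at bench height, 48 mm before the middle of the bar's near face, under the needle (tip 222 mm up): the pedestal's origin belongs here, axes parallel to the dock's. At the start the pedestal stands 60 to 120 mm short of it, up to 55 mm to one side, turned up to 0.15 rad.
- vial: Bystander: small glass vial with black cap, 28 mm across, 55 mm tall; stands left of the stop bar. Origin: centre of its underside.
- beaker: Bystander: clear cup, 64 mm across, 80 mm tall; stands right of the stop bar. Origin: centre of its underside.
- case: Bystander: flat grey sample case with clear lid, 90 x 70 x 30 mm; left of the work. Origin: centre of its underside.
- bottle: Bystander: white plastic bottle, 60 mm across, 150 mm tall; left of the work. Origin: centre of its underside.
- slides: Bystander: small upright box of slides, 80 x 32 x 61 mm; right of the work. Origin: centre of its underside.
- driver: Bystander: screwdriver lying down, 160 mm long; right of the work. Origin: centre of its underside.
- dish: Bystander: shallow glass dish, 90 mm across, 15 mm tall; right, nearer the robot. Origin: centre of its underside.
Mind the look-alikes: they are no part of the job. What is shaped like the pedestal but green is not meant.

How it is judged:
At the end, for the whole second after the job is handed in: The pedestal stands upright and at rest with its back against the stop bar (origin within 8 mm of home depth), centred within 12 mm along the bar, square to it within 0.07 rad, and the disc lies on its top inside the circle (within 16 mm of the centre) (x of pedestal in the frame of dock above -0.056 m and y of pedestal in the frame of dock between -0.012 and 0.012 m and angle between the x axis of pedestal and the x axis of dock, either way round below 0.07 rad and angle between pedestal's own z axis and vertical below 0.02 rad and linear speed of pedestal below 0.01 m/s and horizontal distance between sample and stage below 0.016 m and height (world z) of sample above 0.16 m); the robot touches nothing.
It fails at once if the pedestal is tipped by more than about 7 degrees (angle between pedestal's own z axis and vertical above 0.12 rad).
It fails at once if the pedestal is lifted off the bench (height (world z) of pedestal above 0.012 m).
It fails at once if the sample disc is lifted or slides out of the circle (height (world z) of sample above 0.19 m or horizontal distance between sample and stage above 0.03 m).
It fails at once if a bystander is moved by more than 20 mm or knocked over (distance of any of vial, beaker, case, bottle, slides, driver, dish from where it was at the start of the episode above 0.02 m or angle between any of vial, beaker, case, bottle, slides, driver, dish's own z axis and vertical above 0.5 rad).
It also fails if it takes over 72 s, if anything falls off the work surface, if the arm or the gripper's body presses on something with over 40 N, if the wrist force passes 120 N, or if a joint passes its speed limit or range.

## Working session

There is one attempt and no reset: what is moved stays moved. The work goes in short steps, Python scripts to look and compute and a shell command to move; the robot and the scene stay as the last step left them, time stands still between calls to the robot, and variables do not carry over. Pictures are saved under pics/ and viewed, and the job is handed in when it is done.

```bash
mkdir -p pics; ls
python3 - <<'E'
from rig import robot, viewer
import cv2
print(robot.sense())
for n in ["scene","side","wrist"]:
    im=viewer.snapshot(n); cv2.imwrite(f"pics/{n}0.png",im[:,:,::-1])
    c=viewer.get_calibration(n); print(n,c)
E
```

```text
pics
{'t': 0.0, 'joints': array([-1.20079739e+00,  1.16482988e-01,  1.44226685e+00, -1.95865181e-05,
        1.58402016e+00, -3.77769998e-02]), 'joint_vel': array([-0.00023989,  0.00124956, -0.00052156, -0.00050082,  0.00087799,
       -0.00093034]), 'tau': array([ 2.86412796e-04, -7.21262455e+01, -6.22611380e+01,  7.80053227e-02,
        2.37506675e-02, -6.77814660e-05]), 'tcp_pos': array([ 0.26760755, -0.61945497,  0.21790622]), 'tcp_rot': array([-2.62466360e+00,  1.72526804e+00,  1.52346157e-03]), 'contact_force': array([-0.35144591, -0.0296945 , -0.24759305]), 'torque': array([-0.00972426,  0.00440495,  0.0161802 ]), 'opening': 0.0926492717570379}
scene {'mtx': array([[460.35027795,   0.        , 248.0192086 ],
       [  0.        , 460.35027795, 194.97406515],
       [  0.        ,   0.        ,   1.        ]]), 'rvec': array([ 0.37493325,  2.95264156, -0.73666341]), 'tvec': array([ 0.53051381, -0.05858551,  1.46290218])}
side {'mtx': array([[428.79715597,   0.        , 256.79735978],
       [  0.        , 428.79715597, 187.75532919],
       [  0.        ,   0.        ,   1.        ]]), 'rvec': array([ 0.38839343, -2.61407878,  1.39603684]), 'tvec': array([0.53066561, 0.20675914, 1.18327307])}
wrist {'mtx': array([[295.95757233,   0.        , 254.81895382],
       [  0.        , 295.95757233, 190.42005345],
       [  0.        ,   0.        ,   1.        ]]), 'rvec': array([-2.43187604,  1.59730671,  0.21779915]), 'tvec': array([-0.67502163, -0.0317323 ,  0.39090619])}
```

View pics/scene0.png

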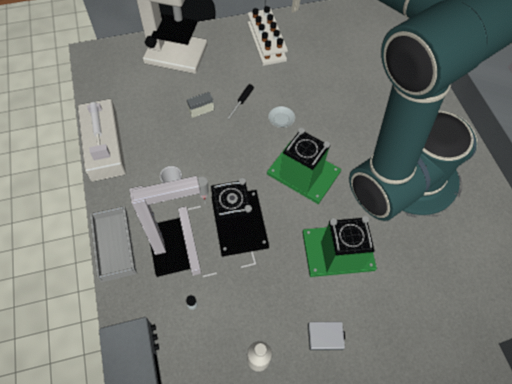

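View pics/side0.png

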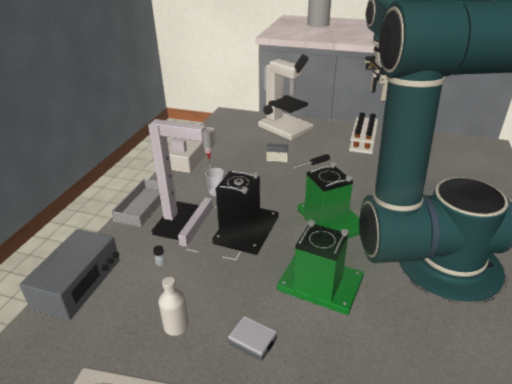

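View pics/wrist0.png

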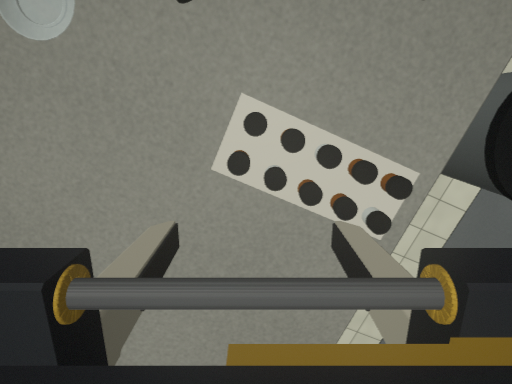

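```bash
cat > h.py <<'E'
import numpy as np, cv2
from rig import robot, viewer
def cal(n):
    c=viewer.get_calibration(n); return c["mtx"],c["rvec"],c["tvec"]
def ray(n,uv,z,c=None):
    K,r,t=c or cal(n); R=cv2.Rodrigues(r)[0]; o=-R.T@t
    d=R.T@np.linalg.inv(K)@np.array([uv[0],uv[1],1.]); s=(z-o[2])/d[2]; return o+s*d
def proj(n,P,c=None):
    K,r,t=c or cal(n); return cv2.projectPoints(np.atleast_2d(np.array(P,float)),r,t,K,None)[0][:,0]
def crop(im,u0,v0,w,h,s,name):
    c=cv2.resize(im[v0:v0+h,u0:u0+w],None,fx=s,fy=s,interpolation=cv2.INTER_CUBIC)
    cv2.imwrite(f"pics/{name}.png",c[:,:,::-1])
E
python3 - <<'E'
import cv2
from h import *
im=cv2.imread("pics/scene0.png")[:,:,::-1]; crop(im,125,165,160,120,5,"sc0c")
im=cv2.imread("pics/side0.png")[:,:,::-1]; crop(im,145,150,160,120,5,"sd0c")
E
```

```text
(no output)
```

View pics/sc0c.png

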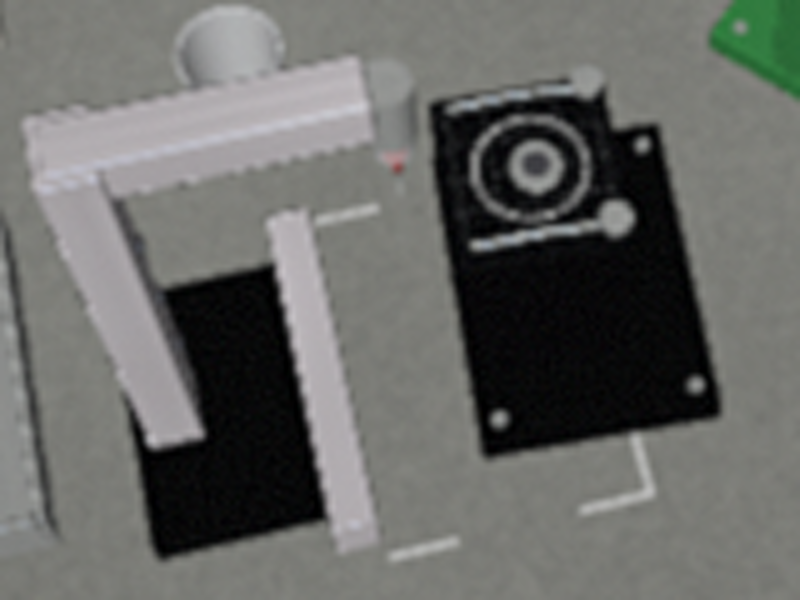

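View pics/sd0c.png

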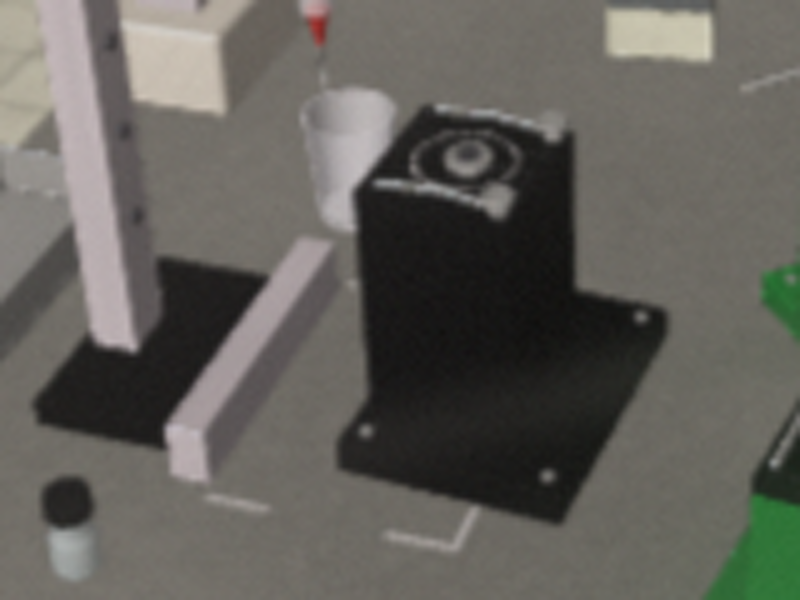

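```bash
cat > fit.py <<'E'
from h import *
from scipy.optimize import least_squares
C={n:cal(n) for n in("scene","side")}
def fit(obs,x0):
    # obs: (cam, full-pixel uv, local pt)
    def W(p,l):
        c,s=np.cos(p[2]),np.sin(p[2]); return [p[0]+c*l[0]-s*l[1],p[1]+s*l[0]+c*l[1],l[2]]
    f=lambda p:np.concatenate([proj(n,W(p,l),C[n])[0]-uv for n,uv,l in obs])
    r=least_squares(f,x0,loss="soft_l1"); return r.x,f(r.x).reshape(-1,2)
S=lambda u,v:np.array([125+u/5-.4,165+v/5-.4])
D=lambda u,v:np.array([145+u/5-.4,150+v/5-.4])
E
python3 - <<'E'
from fit import *
for n in C:
    R=cv2.Rodrigues(C[n][1])[0]; print(n,-R.T@C[n][2])
print(ray("scene",S(306,212),.04),ray("scene",S(370,518),.04))
dock=[("scene",S(306,212),(0,-.1,.04)),("scene",S(377,545),(0,.1,0)),("side",D(210,430),(0,.1,.04)),("side",D(208,478),(0,.1,0)),("side",D(335,245),(0,-.1,.04)),("side",D(168,425),(.025,.1,.04))]
p,e=fit(dock,[.7,0,0]); print("dock",p,"\n",e.round(1))
ped=[("scene",S(720,412),(-.093,.095,.022)),("scene",S(660,125),(-.093,-.095,.022)),("scene",S(485,455),(.048,.095,.022)),("scene",S(433,103),(.048,-.05,.17)),
("side",D(560,522),(-.093,.095,0)),("side",D(667,318),(-.093,-.095,.022)),("side",D(340,447),(.048,.095,.022)),("side",D(430,105),(.048,-.05,.17)),("side",D(357,187),(.048,.05,.17)),("side",D(573,132),(-.048,-.05,.17))]
q,e=fit(ped,[.6,0,0]); print("ped",q,"\n",e.round(1))
c,s=np.cos(p[2]),np.sin(p[2]); d=q[:2]-p[:2]
print("ped in dock",c*d[0]+s*d[1],-s*d[0]+c*d[1],q[2]-p[2])
# checks: green pedestals, screws
for uv in [(340,165),(268,167),(319,199),(326,147)]: print("greenA",ray("scene",uv,.022 if uv!=(326,147) else .17))
for uv in [(304,228),(376,268),(312,275),(370,222)]: print("greenB",ray("scene",uv,.022 if uv!=(370,222) else .17))
E
```

```text
scene [0.71787747 0.57818787 1.25511381]
side [0.23842586 0.98525889 0.83481048]
[ 0.72487711 -0.05203836  0.04      ] [0.72690984 0.14193706 0.04      ]
dock [0.72487956 0.04472949 0.00093522] 
 [[-0.2 -0.9]
 [ 0.7  0. ]
 [-1.2  0.4]
 [ 0.6  1.3]
 [ 0.2 -1. ]
 [-0.7 -0.2]]
ped [ 0.602828   0.0216917 -0.0716755] 
 [[ 1.1 -0.2]
 [ 0.3 -0. ]
 [-0.6 -0.6]
 [-0.6  0.4]
 [ 0.4  1.5]
 [ 0.9 -1.6]
 [-0.8 -0.8]
 [-0.6 -0.2]
 [-0.8  0.8]
 [ 0.9  0.3]]
ped in dock -0.12207305635258298 -0.02292363962908015 -0.07261072016184814
greenA [ 0.2256722  -0.08734537  0.022     ]
greenA [ 0.44827069 -0.13597003  0.022     ]
greenA [0.32933771 0.01130776 0.022     ]
greenA [ 0.30270541 -0.0739082   0.17      ]
greenB [0.40312204 0.09152219 0.022     ]
greenB [0.24454074 0.25873237 0.022     ]
greenB [0.42564935 0.23327681 0.022     ]
greenB [0.26890075 0.17623798 0.17      ]
```

Run:
```python
from fit import *
s=robot.sense(); R=cv2.Rodrigues(s["tcp_rot"])[0]; print(R.round(3)); 
K,r,t=cal("wrist"); Rc=cv2.Rodrigues(r)[0]; o=-Rc.T@t; print("cam in tool",R.T@(o-s["tcp_pos"]), "cam axes in tool\n",(R.T@Rc.T).round(2))
for n,uv,z in [("A top",(306,148),.17),("B top",(352,236),.17),("beaker top",(172,172),.08),("bar-end",(283,117),.015),("slides",(201,105),.06),("driver",(241,101),.02),("vial",(191,301),.055),("A near",(326,147),.19),("box",(101,140),.05)]: print(n,ray("scene",uv,z).round(3))
```

```text
[[ 0.397 -0.918 -0.   ]
 [-0.918 -0.397  0.001]
 [-0.001 -0.    -1.   ]]
cam in tool [ 0.00049992 -0.07363541 -0.16630343] cam axes in tool
 [[ 1.    0.   -0.  ]
 [-0.    0.96  0.27]
 [ 0.   -0.27  0.96]]
A top [ 0.359 -0.085  0.17 ]
B top [0.329 0.202 0.17 ]
beaker top [ 0.742 -0.155  0.08 ]
bar-end [ 0.344 -0.317  0.015]
slides [ 0.605 -0.397  0.06 ]
driver [ 0.465 -0.414  0.02 ]
vial [0.765 0.231 0.055]
A near [ 0.31  -0.062  0.19 ]
box [ 0.938 -0.345  0.05 ]
```

```bash
for i in 1 2 3; do python3 -m creep '1 0 0 -0.5 0.12; 1 0 0 0 0.12; 1 0 0 0 0.12; 1 0 0 0 0.12; 1 0 0 0 0.12' >o; done; cat o; python3 -m creep '1 0 0 0 0.12;1 0 0 0 0;1 0 0 0 0' | tail -3; python3 -c "
from rig import robot; import cv2; s=robot.sense(); R=cv2.Rodrigues(s['tcp_rot'])[0]; print(R.round(3)); d=[.574,-.13,.22]-s['tcp_pos']; print(s['tcp_pos'], s['joints'], R.T@d)"
```

```text
t: 1.4
tcp_pos: [0.2677, -0.6196, 0.2333]
tcp_rot: [0.271, -3.13, -0.001]
contact_force: [0.3, -0.2, -0.3]
opening: 0.0932
tcp_rot: [0.098, -3.14, -0.0]
contact_force: [-0.5, -0.7, 0.3]
opening: 0.0928
[[-0.998 -0.062 -0.   ]
 [-0.062  0.998  0.   ]
 [ 0.     0.    -1.   ]]
[ 0.2676689  -0.61960914  0.23343159] [-1.20079382e+00  1.12706326e-01  1.42140526e+00 -2.27922467e-05
  1.60780449e+00  1.87833880e+00] [-0.3362961   0.46952961  0.01353286]
```

```bash
for i in 1 2 3; do python3 -m creep '1 -2.1 2.93 0 0; 1 -2.1 2.93 0 0; 1 -2.1 2.93 0 0; 1 -2.1 2.93 0 0; 1 -2.1 2.93 0 0' >o; done; cat o; python3 -m creep '1 -1.1 1.5 0 0;1 -1.1 1.5 0 0;1 0 0 0 0;1 0 0 0 0' | tail -3; python3 -c "
from rig import robot; import cv2; s=robot.sense(); R=cv2.Rodrigues(s['tcp_rot'])[0]; print(R.round(3)); d=[.574,-.125,.010]-s['tcp_pos']; print(s['tcp_pos'], s['joints'], R.T@d)
from h import *
im=viewer.snapshot('wrist'); crop(im,0,0,512,384,1.5,'w1')
im=viewer.snapshot('scene'); crop(im,0,0,512,384,1.5,'s1')"
```

```text
t: 2.9
tcp_pos: [0.557, -0.1607, 0.2338]
tcp_rot: [-0.1, 3.14, -0.0]
contact_force: [-0.0, -0.5, 0.4]
opening: 0.093
tcp_rot: [0.1, -3.14, -0.0]
contact_force: [-0.5, 0.6, -0.0]
opening: 0.093
[[-0.998 -0.063 -0.001]
 [-0.063  0.998  0.   ]
 [ 0.001  0.    -1.   ]]
[ 0.57672267 -0.13072024  0.23339776] [-2.65962884e-01 -6.90956253e-02  1.60618350e+00 -1.29801500e-04
  1.60499974e+00  2.81219136e+00] [0.00224058 0.00587298 0.22339915]
```

View pics/w1.png

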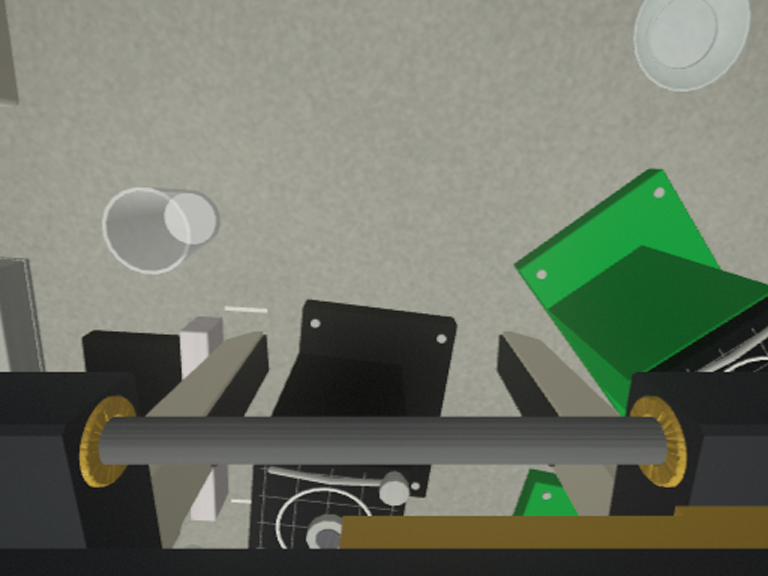

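View pics/s1.png

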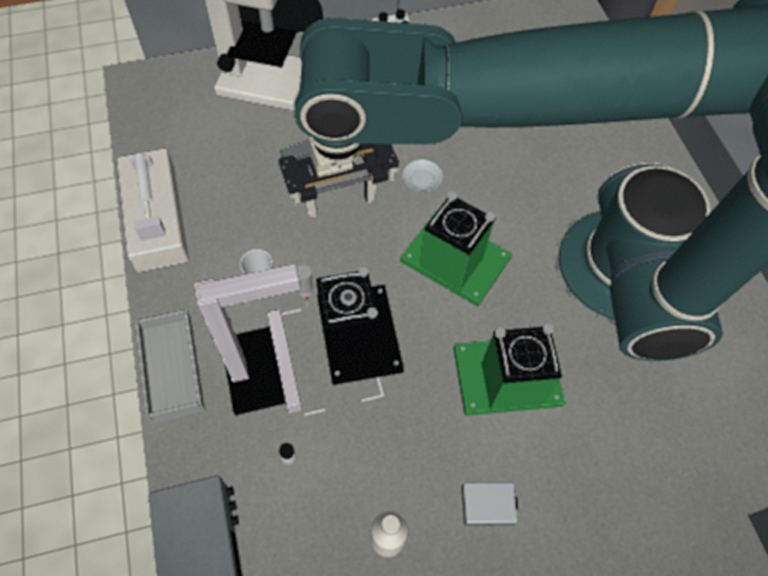

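```bash
python3 - <<'E'
from h import *
for u,v in [(304,300),(456,318),(515,265),(228,310),(181,322)]: print(ray("wrist",(u/1.5-.17,v/1.5-.17),0.022 if u not in(228,181) else (.0 if u==228 else .04)).round(4))
E
python3 -m creep '1 0 0 3 0;1 0 0 4 0;1 0 0 4 0;1 0 0 4 0;1 0 0 3 0' >o;python3 -m creep '1 0 0 2 0;1 0 0 1.5 0;1 0 0 0.9 0; 1 0 0 0 0; 1 0 0 0 0'
```

```text
[ 0.6435 -0.0844  0.022 ]
[ 0.5065 -0.0757  0.022 ]
[ 0.4603 -0.1275  0.022 ]
[ 0.719 -0.063  0.   ]
[ 0.7459 -0.0639  0.04  ]
t: 4.17
tcp_pos: [0.5766, -0.1318, 0.0102]
tcp_rot: [-0.092, 3.14, -0.0]
contact_force: [-0.3, 0.5, 0.5]
opening: 0.0931
```

```bash
python3 -m creep '1 0 1 0 0;1 0 1 0 0;1 0 1 0 0;1 0 0.7 0 0;1 0 0.3 0 0'; for i in 1 2 ; do python3 -m creep '1 0 0.25 0 0;1 0 0.25 0 0;1 0 0.25 0 0;1 0 0.25 0 0;1 0 0.25 0 0' ; done
```

```text
t: 4.58
tcp_pos: [0.5744, -0.0898, 0.0101]
tcp_rot: [-0.094, 3.14, -0.0]
contact_force: [0.2, -4.1, 0.4]
opening: 0.093
t: 5.0
tcp_pos: [0.5741, -0.0794, 0.0101]
tcp_rot: [-0.091, 3.139, -0.003]
contact_force: [2.9, -7.1, -0.4]
opening: 0.0931
t: 5.42
tcp_pos: [0.5733, -0.067, 0.0101]
tcp_rot: [-0.091, 3.139, -0.003]
contact_force: [2.5, -6.9, -0.2]
opening: 0.093
```

Run:
```python
from h import *
crop(viewer.snapshot('scene'),165,165,130,105,6,'s2'); crop(viewer.snapshot('side'),145,150,160,120,5,'d2')
print(robot.sense()['joints'])
```

```text
[-1.59388706e-01  4.12319079e-02  1.87110835e+00 -1.10014069e-03
  1.22776020e+00  2.92407512e+00]
```

View pics/s2.png

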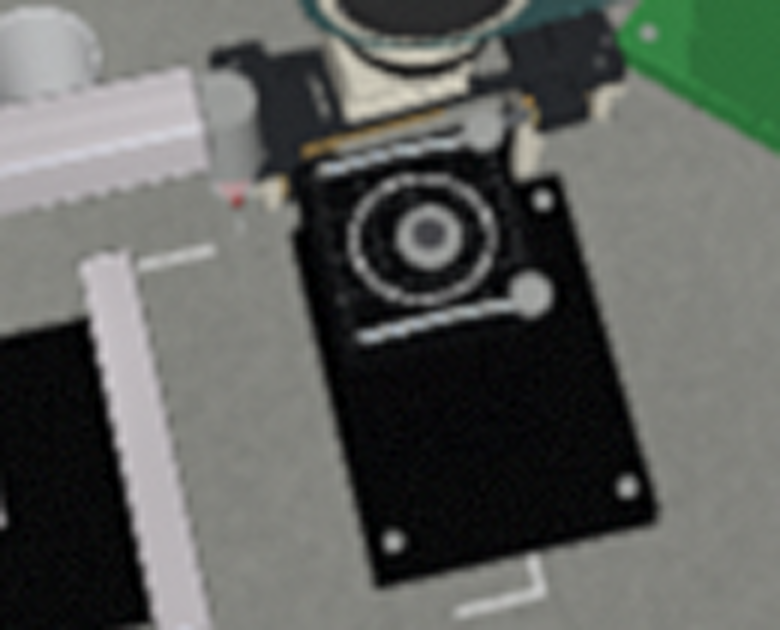

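View pics/d2.png

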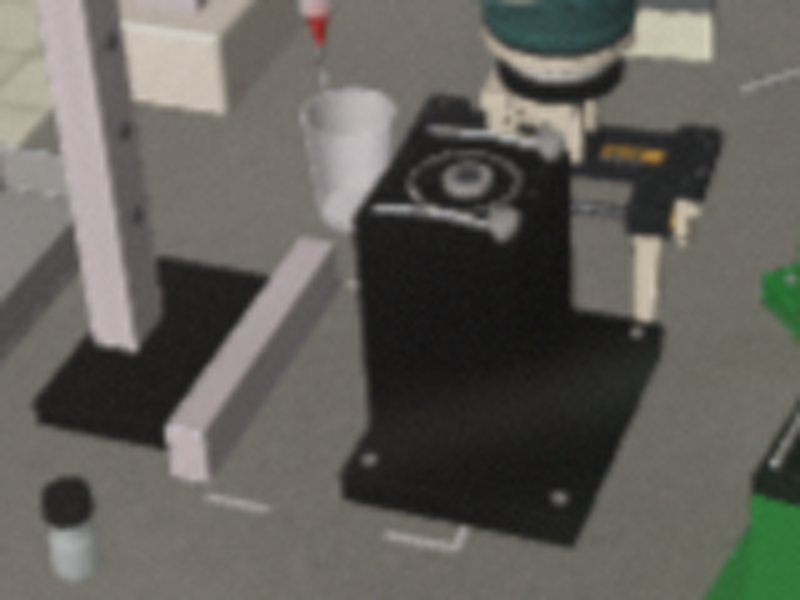

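```bash
cat >> fit.py <<'E'
S6=lambda u,v:np.array([165+u/6-.42,165+v/6-.42])
FL,FR,BL=(-.093,.095,.022),(-.093,-.095,.022),(.048,.095,.022)
DOCK=np.array([.7249,.0447,.001])
def rep(ped):
    q,e=fit(ped,[.6,0,0]); print("ped",q,"\n",e.round(1).tolist())
    c,s=np.cos(DOCK[2]),np.sin(DOCK[2]); d=q[:2]-DOCK[:2]
    print("in dock",c*d[0]+s*d[1],-s*d[0]+c*d[1],q[2]-DOCK[2])
E
python3 - <<'E'
from fit import *
rep([("scene",S6(658,518),FL),("scene",S6(558,175),FR),("scene",S6(375,583),BL),("side",D(573,545),(-.093,.095,0)),("side",D(662,325),FR),("side",D(343,475),BL),("side",D(357,207),(.048,.05,.17))])
# dock check with mark corner at bench: expected (-.048-.093-.012, .107)
print(ray("scene",S6(545,595),0)-[*DOCK[:2],0], ray("side",D(460,548),0)-[*DOCK[:2],0])
print(ray("scene",S6(140,268),0)-[*DOCK[:2],0])
E
```

```text
ped [ 0.59779384  0.04153562 -0.00585381] 
 [[0.6, -0.7], [0.2, -0.3], [-0.3, -0.1], [0.3, 1.0], [0.5, -0.6], [-0.9, -0.6], [-1.1, 1.8]]
in dock -0.12710926389761118 -0.003037268789490349 -0.006853807891744506
[-0.15777634  0.11021252  0.        ] [-0.15751502  0.10917906  0.        ]
[-0.00453471 -0.10841038  0.        ]
```

```bash
python3 -m creep '1 0 0.15 0 0;1 0 0.15 0 0;1 0 0 0 0;1 0 -0.3 0 0;1 0 -0.5 0 0'; python3 -m creep '1 0 -2 0 0;1 0 -2 0 0;1 0 -1 -1 0;1 0 0 -3 0;1 0 0 -4 0';python3 -m creep '1 0 0 -4 0;1 0 0 -4 0;1 0 0 -4 0;1 0 0 -2 0;1 0 0 -1 0';python3 - <<'E'
from h import *
crop(viewer.snapshot('scene'),165,165,130,105,6,'s3'); crop(viewer.snapshot('side'),145,150,160,120,5,'d3')
print(robot.sense()['joints'],robot.sense()['tcp_pos'])
E
```

```text
t: 5.93
tcp_pos: [0.5731, -0.0712, 0.0098]
tcp_rot: [-0.093, 3.14, 0.0]
contact_force: [0.4, 0.5, -0.4]
opening: 0.0928
t: 6.35
tcp_pos: [0.5744, -0.1216, 0.0883]
tcp_rot: [0.09, -3.135, -0.003]
contact_force: [0.1, -0.9, -0.7]
opening: 0.0929
t: 6.77
tcp_pos: [0.5766, -0.1214, 0.2444]
tcp_rot: [-0.092, 3.135, -0.002]
contact_force: [-0.8, 0.3, 0.2]
opening: 0.0928
[-2.50835039e-01 -7.78348282e-02  1.60172259e+00  1.15466493e-04
  1.61530826e+00  2.83221013e+00] [ 0.57633864 -0.12131638  0.24132833]
```

View pics/s3.png

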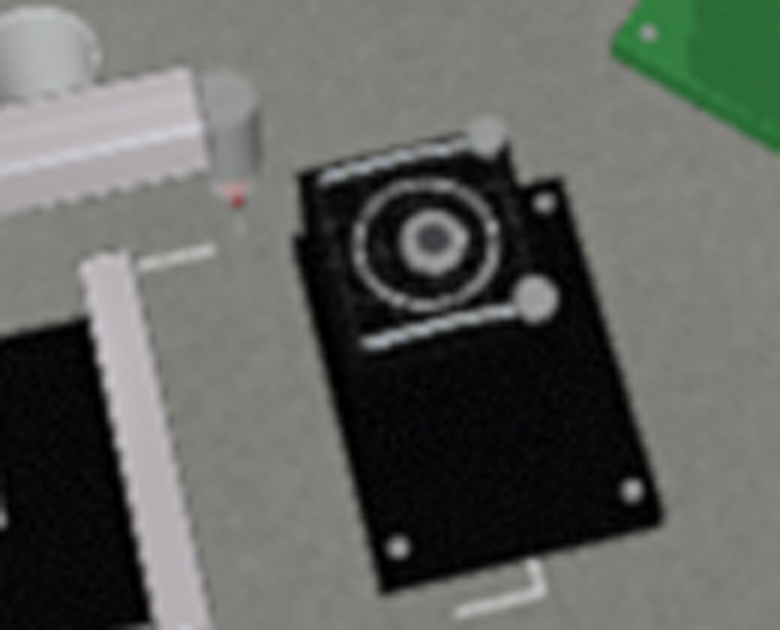

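View pics/d3.png

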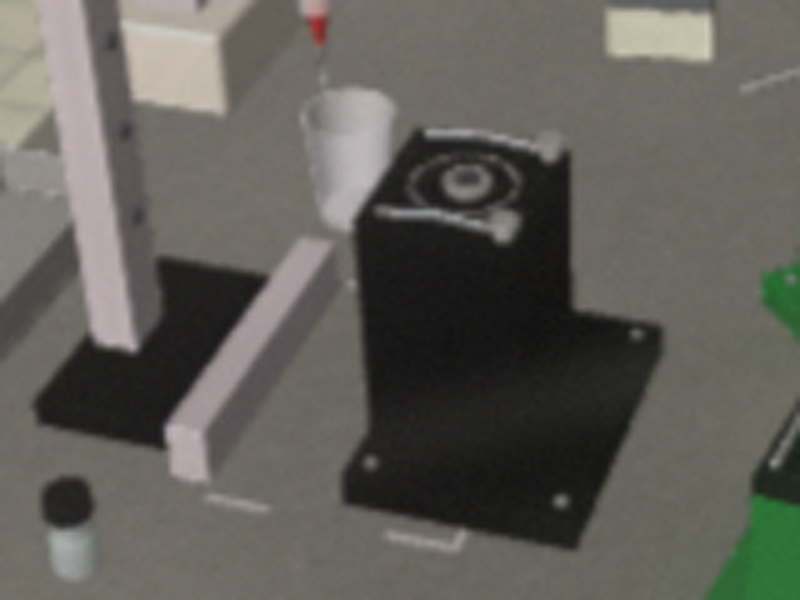

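Run:
```python
from fit import *
rep([("scene",S6(663,520),FL),("scene",S6(562,178),FR),("scene",S6(381,590),BL),("scene",S6(298,174),(.048,-.05,.17)),("side",D(577,548),(-.093,.095,0)),("side",D(663,325),FR),("side",D(343,477),BL),("side",D(357,212),(.048,.05,.17)),("side",D(572,148),(-.048,-.05,.17))])
```

```text
ped [0.59613859 0.04407424 0.00131793] 
 [[0.8, -0.6], [-0.0, -0.4], [-0.3, -0.5], [-0.5, -0.1], [0.1, 1.0], [0.4, -0.2], [-0.5, -0.2], [-0.8, 1.5], [0.2, 0.6]]
in dock -0.12876197450871363 -0.0004969943986285268 0.00031793425619169456
```

```bash
python3 -m creep '1 2 2.8 0 0;1 2.1 2.9 0 0;1 2.1 2.9 0 0;1 2.1 2.9 0 0;1 2.1 2.9 0 0' >o;python3 -m creep '1 2.1 2.9 0 0;1 0 0 0 -0.12;1 0 0 0 -0.12;1 0 0 0 -0.12;1 0 0 0 -0.12'
python3 - <<'E'
from h import *
for u,v in [(428,222),(447,196),(494,215),(465,251)]: print("A",ray("scene",(u/1.5,v/1.5),.17).round(3))
for u,v in [(498,331),(552,327),(561,378),(507,381)]: print("B",ray("scene",(u/1.5,v/1.5),.17).round(3))
E
```

```text
t: 7.7
tcp_pos: [0.4362, 0.0043, 0.2375]
tcp_rot: [-0.919, 2.996, 0.04]
contact_force: [-0.6, -0.3, -0.1]
opening: 0.093
A [ 0.416 -0.099  0.17 ]
A [ 0.363 -0.148  0.17 ]
A [ 0.289 -0.083  0.17 ]
A [ 0.368 -0.021  0.17 ]
B [0.364 0.148 0.17 ]
B [0.27  0.164 0.17 ]
B [0.29  0.256 0.17 ]
B [0.38  0.239 0.17 ]
```

```bash
for i in 1 2 3 4 5 6; do python3 -m creep '1 0 0 0 -0.12;1 0 0 0 -0.12;1 0 0 0 -0.12;1 0 0 0 -0.12;1 0 0 0 -0.12' >o; done; python3 -m creep '1 0 0 0 -0.12;1 0 0 0 -0.12;1 0 0 0 -0.12;1 0 0 0 -0.12;1 0 0 0 0';python3 -c "
from h import *
s=robot.sense(); R=cv2.Rodrigues(s['tcp_rot'])[0]; print(R.round(3), s['tcp_pos'],s['joints'], R.T@([.475,.044,.01]-s['tcp_pos']), np.arctan2(R[1,0],R[0,0])-np.pi/2)"
```

```text
t: 10.62
tcp_pos: [0.4364, 0.0042, 0.2375]
tcp_rot: [-2.248, -2.166, -0.028]
contact_force: [-0.8, 0.1, 0.6]
opening: 0.0931
[[ 0.037  0.999 -0.001]
 [ 0.999 -0.037  0.027]
 [ 0.027 -0.002 -1.   ]] [0.4363761  0.00420555 0.23746933] [-0.06723353 -0.42487268  1.89189981  0.02665574  1.67716413 -1.59782673] [0.03515388 0.03752895 0.22841515] -0.03743193869445305
```

```bash
python3 -m creep '1 0 0 0 -0.037;1 1.2 1.3 0 0;1 1.2 1.3 0 0;1 1.2 1.3 0 0;1 0 0 0 0';python3 -c "
from h import *
s=robot.sense(); R=cv2.Rodrigues(s['tcp_rot'])[0]; print(R.round(3), s['tcp_pos'], R.T@([.475,.044,.01]-s['tcp_pos']))
crop(viewer.snapshot('scene'),0,0,512,384,1.5,'s4');crop(viewer.snapshot('side'),0,0,512,384,1.5,'d4')"
```

```text
t: 11.03
tcp_pos: [0.477, 0.0412, 0.2388]
tcp_rot: [-2.219, -2.196, -0.029]
contact_force: [-0.1, -0.0, 0.3]
opening: 0.0932
[[ 0.01   1.    -0.   ]
 [ 1.    -0.01   0.027]
 [ 0.027 -0.001 -1.   ]] [0.47697043 0.04123796 0.23876636] [-0.0033866  -0.00183105  0.22875912]
```

View pics/s4.png

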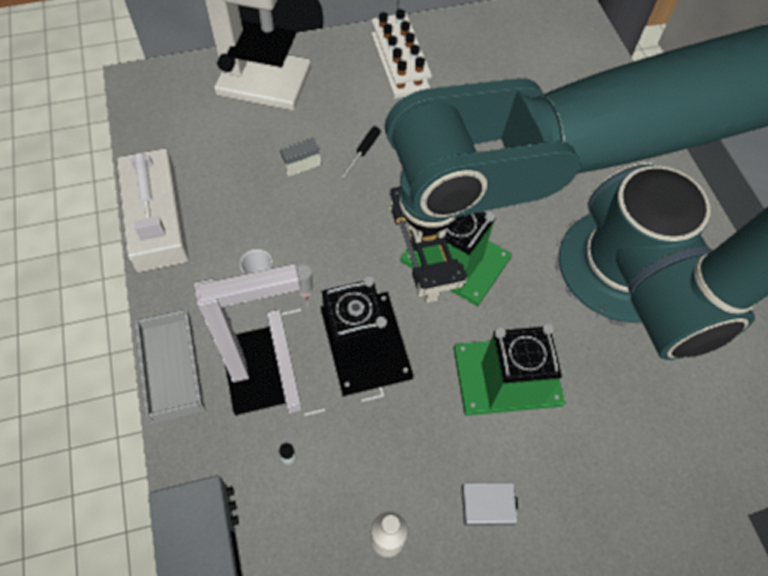

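View pics/d4.png

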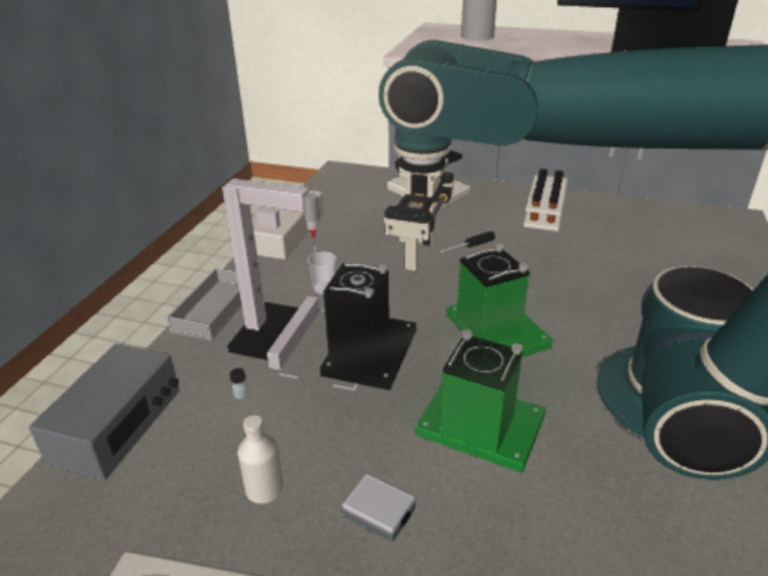

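```bash
python3 -m creep '1 -0.3 -0.2 3 -0.01;1 0 0 4 0;1 0 0 4 0;1 0 0 4 0;1 0 0 3 0' >o; python3 -m creep '1 0 0 2 0;1 0 0 1.5 0;1 0 0 1.2 0; 1 0 0 0 0; 1 0 0 0 0'; python3 -c "
from h import *
s=robot.sense(); R=cv2.Rodrigues(s['tcp_rot'])[0]; print(R.round(3), s['tcp_pos'])
crop(viewer.snapshot('scene'),165,145,130,105,6,'s5');crop(viewer.snapshot('side'),185,120,160,120,5,'d5')"
```

```text
t: 11.97
tcp_pos: [0.4743, 0.0426, 0.0138]
tcp_rot: [-2.206, -2.211, -0.031]
contact_force: [-0.3, -0.3, 0.1]
opening: 0.0931
[[-0.002  1.     0.002]
 [ 1.     0.002  0.026]
 [ 0.026  0.002 -1.   ]] [0.47425421 0.0426107  0.0137635 ]
```

View pics/s5.png

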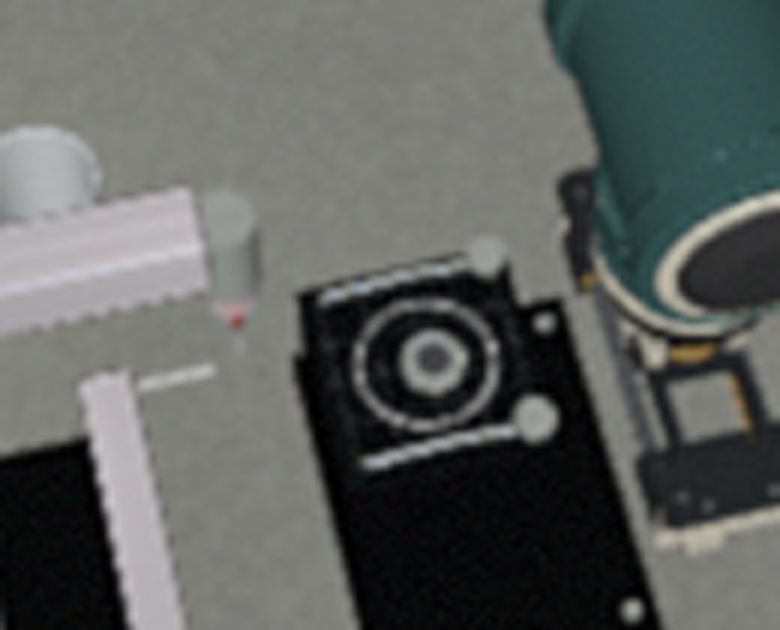

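View pics/d5.png

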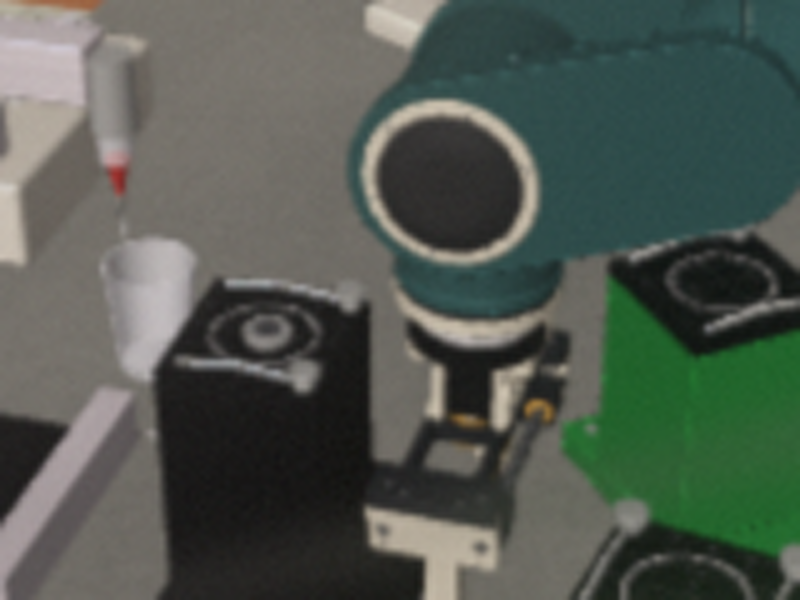

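```bash
python3 -m creep '1 0 0.3 0.2 0;1 0 0.5 0.1 0;1 0 0.5 0 0;1 0 0.25 0 0;1 0 0.25 0 0' ; for i in 1 2 3; do python3 -m creep '1 0 0.3 0 0;1 0 0.3 0 0;1 0 0.3 0 0;1 0 0.3 0 0;1 0 0.3 0 0' ; done
```

```text
t: 12.48
tcp_pos: [0.4931, 0.0431, 0.0109]
tcp_rot: [-2.205, -2.213, -0.032]
contact_force: [0.1, 0.3, 1.0]
opening: 0.093
t: 12.9
tcp_pos: [0.5064, 0.0431, 0.0108]
tcp_rot: [-2.203, -2.211, -0.027]
contact_force: [-17.3, 0.2, 12.5]
opening: 0.0928
t: 13.32
tcp_pos: [0.5214, 0.0432, 0.0108]
tcp_rot: [-2.203, -2.211, -0.027]
contact_force: [-16.7, -0.8, 12.0]
opening: 0.0927
t: 13.73
tcp_pos: [0.5364, 0.0432, 0.0108]
tcp_rot: [-2.203, -2.211, -0.027]
contact_force: [-15.4, -0.4, 10.9]
opening: 0.0931
```

```bash
python3 -c "
from h import *
crop(viewer.snapshot('scene'),145,145,150,112,5,'s6');crop(viewer.snapshot('side'),145,120,160,120,5,'d6')"
```

```text
(no output)
```

View pics/s6.png

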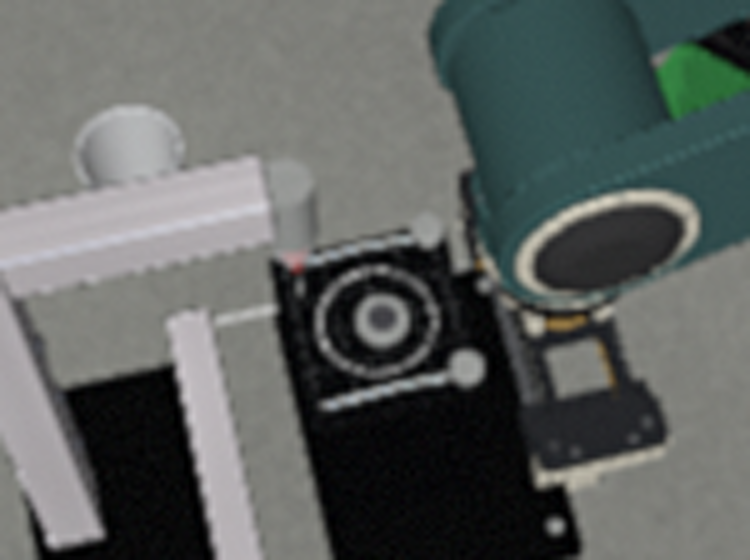

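View pics/d6.png

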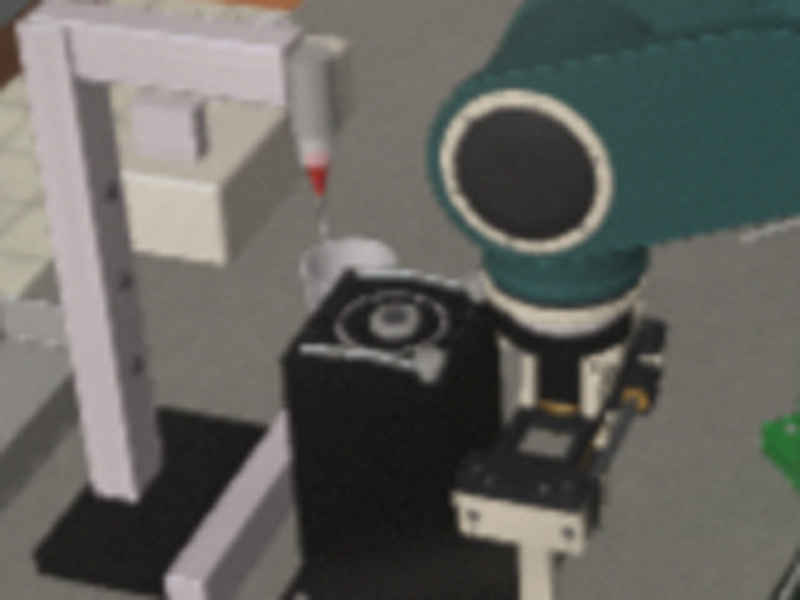

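```bash
for i in 1 2; do python3 -m creep '1 0 0.3 0 0;1 0 0.3 0 0;1 0 0.3 0 0;1 0 0.3 0 0;1 0 0.3 0 0' ; done;  python3 -m creep '1 0 0.2 0 0;1 0 0.2 0 0;1 0 0.1 0 0;1 0 0.1 0 0;1 0 0.1 0 0'; python3 -c "
from h import *
crop(viewer.snapshot('scene'),145,145,150,112,5,'s7');crop(viewer.snapshot('side'),145,120,160,120,5,'d7')"
```

```text
t: 14.25
tcp_pos: [0.5514, 0.0433, 0.0108]
tcp_rot: [-2.203, -2.211, -0.027]
contact_force: [-14.9, -0.4, 10.1]
opening: 0.0929
t: 14.67
tcp_pos: [0.5664, 0.0434, 0.0108]
tcp_rot: [-2.203, -2.211, -0.027]
contact_force: [-15.2, -0.3, 9.4]
opening: 0.0931
t: 15.08
tcp_pos: [0.5734, 0.0434, 0.0108]
tcp_rot: [-2.203, -2.211, -0.027]
contact_force: [-13.9, 0.6, 10.1]
opening: 0.0933
```

View pics/s7.png

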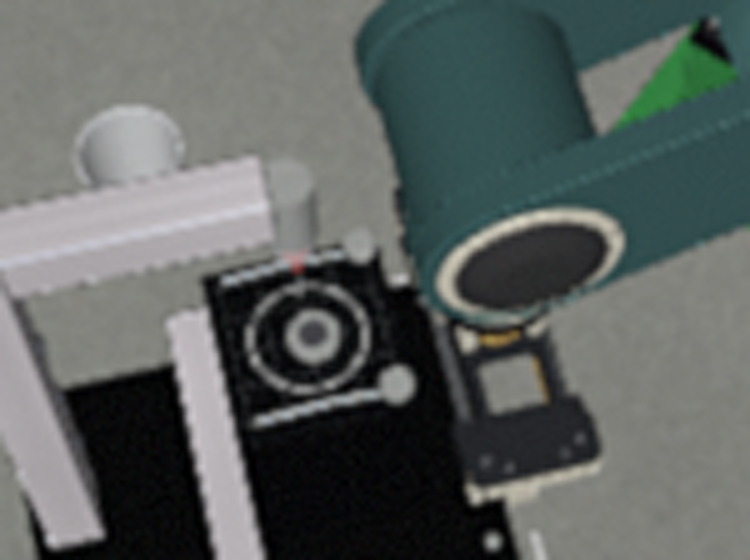

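View pics/d7.png

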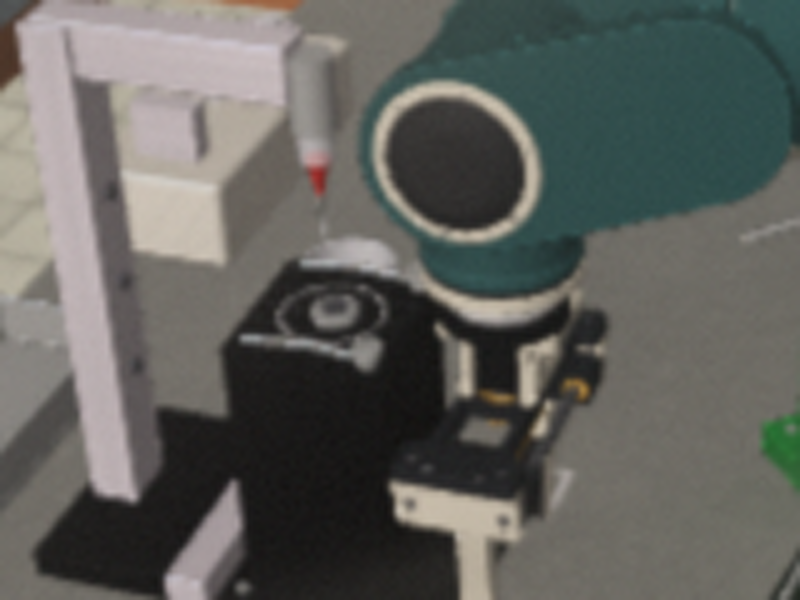

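```bash
python3 -m creep '1 0 0.1 0 0;1 0 0.1 0 0;1 0 0.05 0 0'; python3 -m creep '1 0 0.05 0 0;1 0 0.05 0 0'
```

```text
t: 15.43
tcp_pos: [0.5736, 0.0435, 0.0108]
tcp_rot: [-2.201, -2.208, -0.021]
contact_force: [-41.2, -0.2, 28.2]
opening: 0.0928
t: 15.6
tcp_pos: [0.5737, 0.0435, 0.0108]
tcp_rot: [-2.2, -2.207, -0.019]
contact_force: [-51.0, -0.8, 34.9]
opening: 0.0931
```

```bash
python3 -m creep '1 0 -0.2 0 0;1 0 -0.2 0 0;1 0 -0.2 0 0;1 0 -0.5 0 0;1 0 -1 0 0'; python3 -m creep '1 0 -2 0 0;1 0 -1.5 0 0;1 0 0 -2 0;1 0 0 -4 0;1 0 0 -4 0';python3 -m creep '1 0 0 -4 0;1 0 0 -4 0;1 0 0 -4 0;1 0 0 -1 0;1 0 0 0 0'; python3 -c "
from h import *
crop(viewer.snapshot('scene'),125,165,160,120,5,'s8');crop(viewer.snapshot('side'),145,150,160,120,5,'d8')"
```

```text
t: 16.02
tcp_pos: [0.5572, 0.0432, 0.0109]
tcp_rot: [-2.206, -2.213, -0.032]
contact_force: [-0.1, 0.4, -0.0]
opening: 0.0927
t: 16.43
tcp_pos: [0.5201, 0.0405, 0.111]
tcp_rot: [-2.204, -2.212, -0.029]
contact_force: [0.9, 0.1, 1.0]
opening: 0.0927
t: 16.85
tcp_pos: [0.5221, 0.037, 0.2444]
tcp_rot: [-2.208, -2.216, -0.038]
contact_force: [0.6, -0.7, -0.1]
opening: 0.0933
```

View pics/s8.png

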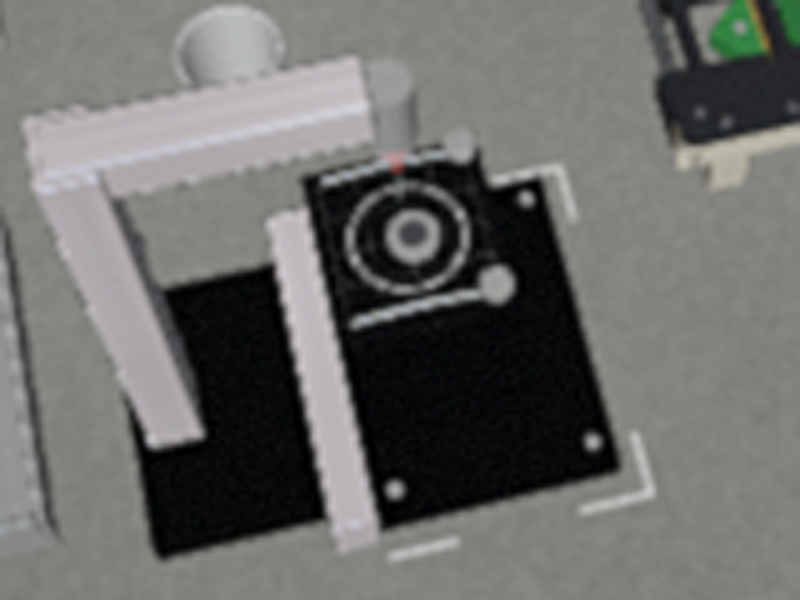

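View pics/d8.png

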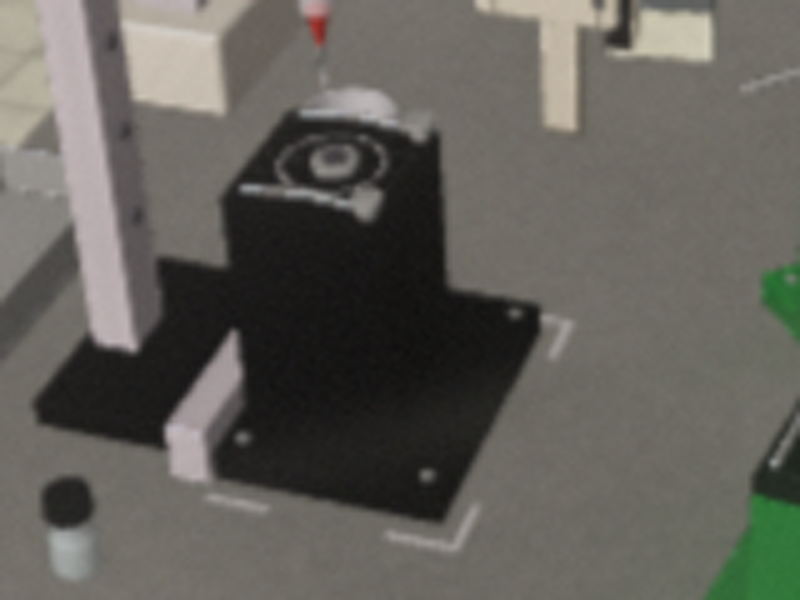

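Run:
```python
from fit import *
rep([("scene",S(620,466),FL),("scene",S(542,178),FR),("side",D(443,522),(-.093,.095,0)),("side",D(541,308),FR),("side",D(222,202),(.048,.05,.17)),("side",D(438,128),(-.048,-.05,.17)),("scene",S(306,178),(.048,-.05,.17))])
print("disc-circle",ray("scene",S(413,235),.176)-ray("scene",S(408,238),.17), ray("side",D(335,157),.176)-ray("side",D(332,163),.17))
```

```text
ped [6.75652407e-01 4.55470446e-02 4.08875986e-04] 
 [[0.4, -0.1], [-0.0, -0.2], [-0.1, 1.0], [0.4, -0.8], [-0.5, -0.8], [0.8, 0.8], [-1.3, 0.3]]
in dock -0.04924672166255753 0.0008962917957940913 -0.0005911240141677068
disc-circle [-0.00265363  0.00189975  0.006     ] [-0.00319861  0.00217682  0.006     ]
```

```bash
python3 -c "
from rig import robot
s=robot.sense(); print(s['t'],s['contact_force'],s['joint_vel'].round(3)); print(robot.sign_off())"
```

```text
16.95 [ 0.38467467  0.31662411 -0.53622156] [ 0.001  0.017  0.026 -0.    -0.001  0.   ]
the job is handed in; nothing more can be done
None
```

The black pedestal is home against the stop bar, and I handed the job in at about 17 s. No verdict is reported.

**What I did:** I pushed the pedestal sideways by the right edge of its footplate, which moved it over and straightened it. I then pushed it about 80 mm forward by the front edge with the open fingers until it met the bar, and drew the hand back and up.

**Last checks:** these come from fitting the scene and side pictures, with residuals of about 1 px.

| Check | Measured | Limit |
|---|---|---|
| Depth, pedestal x in the dock frame | -49 mm (home is -48) | above -56 mm |
| Centring along the bar | +0.9 mm | ±12 mm |
| Angle to the bar | under 0.001 rad | 0.07 rad |
| Disc from the circle's centre | 3–4 mm | 16 mm |

The pedestal stood upright, and the beaker and vial looked unmoved. I did not measure the other bystanders again at the end. The hand is clear at about 0.24 m with no contact force.

**Things that disagreed or fell short:**
- **Wrist picture:** it first put the plate edge 8–9 mm off from the scene fit. I think I had picked the plate's lower edge; the force showed contact by about where the scene fit put it.
- **Hand position:** one shift fell short and the hand kept a tilt of about 0.027 rad during the forward push.
- **Push force:** the force at the bar peaked at about 62 N, including an unexplained upward part of 35 N. That is below the 120 N wrist limit. I took it to be the fingertips on the plate, but did not confirm that none of it was on the gripper's body, which has a 40 N limit.

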